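# Lock the tool cup into its bench bracket and stand the chisel in it

## Task

Push the tool cup's wooden foot along the bench into the steel bracket until it is fully home against the end stop, and only then swing the latch bar across behind the cup as far as it goes. Then take the plain steel chisel from the drilled block and stand it in the cup, tip down, lowering it to the cup's floor before letting go. Leave the wood-handled rasp in its hole and the spray can, the bottle and the stone offcut where they stand.

Things in the scene. Friction and masses are not known exactly. Their poses are not given: they have to be found in the camera images.
- bracket: dark steel bracket screwed to the bench. Origin on the bench below where the cup's axis is when home, z up, +x the way in (roughly to the robot's left; varies). Two rails along x (x -60 to +40 mm), inner faces at y +-48, 18 thick, 28 high, with lips over the foot's edges (6 mm, z 22 to 28, x -30 to +40). End stop face at x = +40
- mouth (a point): centre of the bracket's open mouth, on the bench at bracket x = -107 mm. Two flared guides, 24 mm high, narrow from about y +-70 here to y +-48 at x = -60
- holder: loose tool cup, 0.3 to 0.5 kg: upright aluminium cup, 52 mm outside and 44 inside diameter, on a flat plywood foot 115 long (x -75 to +40), 90 wide, 18 thick, lying on the bench. Origin: foot's underside on the cup's axis. Starts 160 to 200 mm short of home before the bracket's mouth, a little askew; fully home its frame coincides with the bracket's, with 3 mm play on each side
- foot_back (a point): middle of the foot's back edge, 9 mm above the bench, at holder x = -75 mm; free to push on, also when home (it then sticks out 15 mm behind the rails)
- cup_floor (a point): centre of the cup's inner floor, 22 mm above the foot's underside (the cup is 66 mm deep)
- cup_rim (a point): centre of the cup's mouth, 88 mm above the foot's underside
- latch (a joint): latch bar's angle about its upright pivot, rad: 0 swung fully aside, 2.17 closed (hard stop); starts 0 to 0.4. At 0 the bar points out of the mouth and outwards, bracket direction (-0.825, -0.565); it grows clockwise seen from above; closed it points along bracket +y, above the foot and 3 mm behind the cup. Stays where it is left; about 1 N at the knob moves it
- latch_hinge (a point): the latch bar's pivot axis, at bracket (-35, -58) mm, z 36. The steel bar is 116 mm long, 12 wide, z 30 to 42 mm above the bench (above rails and foot)
- latch_knob (a point): middle of the upright black knob on the bar, 95 mm from the pivot: a post of 14 mm diameter, z 42 to 74 mm above the bench; this point is at z 58
- rack: fixed drilled wooden block 150 x 60 x 50 mm high; origin under its centre, row of two holes along its x at x = -40 and +40 mm, 16 mm wide, 40 deep (floors 10 mm above the bench)
- chisel: plain round steel stone chisel, 14 mm diameter, 150 mm long, 0.11 to 0.22 kg, head of 18 mm diameter in its top 8 mm, no handle; tapered tip down; standing in one of the block's two holes (which one varies). Origin at the tip, z along the chisel to its head
- rasp: rasp with a pear-shaped pale wooden handle up to 28 mm thick, 135 mm long, in the block's other hole; bystander, to stay there. Origin at its lower tip
- can: spray can, 66 mm diameter, 170 mm high, bystander; origin under its centre
- glue: white plastic bottle, 52 mm diameter, 130 mm high, bystander; origin under its centre
- offcut: grey stone offcut 90 x 60 x 50 mm, bystander; origin under its centre

How it is judged:
By the outcome, as a careful person would: the job done as asked, in the order asked, and still so for the second after the job is handed in, with the robot touching nothing.
It also fails if it takes over 72 s, if anything falls off the work surface, if the arm or the gripper's body presses on something with over 40 N, if the wrist force passes 120 N, or if a joint passes its speed limit or range.

## Robot

A 6-joint arm with a two-finger parallel gripper is mounted at the origin on the work surface. World frame = base frame: x ahead of the robot, y to its left, z up, the work surface at z = 0. Lengths are in m, angles in rad, forces in N, time in s.
With the tool pointing down it reaches from about 0.375 to 0.975 m from the base axis. Payload 3.8 kg.
Tool frame: the origin (TCP) lies at the very end of the fingers, on their centre line; the grasp point (between the pads) lies 19 mm behind it; z points along the fingers, y is the direction in which the jaws open and shut (so a half turn about z gives the same grasp; the last joint's range is limited). The gripper opens to 85 mm and grips with 20 to 120 N. Pads are 22 mm wide; open, the fingers measure 114 mm over their backs; the gripper's body (76 mm by 85 mm) begins 54 mm behind the grasp point. The pads swing forward as they close: fully open they stand 13 mm farther back than shut.
Start: joints at [-1.24, 0.264, 1.604, -0, 1.274, -0.037], TCP at [0.243, -0.63, 0.231] pointing down, gripper open.
Joint ranges: [-2.63, 2.63], [-0.94, 2.18], [0.31, 2.57], [-1.31, 4.45], [0, 2.66], [-2.55, 2.55]. Speed limits (rad/s): [2.57, 2.57, 3.14, 3.14, 3.14, 3.14].

## Interface

Orientations are given as a rotation vector (axis times angle).
In Python, from workcell import status, read_camera, camera_info, order gives the robot as it stands.
- The arm moves only by the tool move_arm, never from a script. Its argument "deltas" is a list of rows, each a list of 3 entries, a list of its own where there are three numbers: the turn, a rotation vector about the world's x, y, z as a fraction of full scale, then the shift along the world's x, y, z as a fraction of full scale, then the closure, from -1 (fully open) to 1 (shut), so that 0 is half open. A call has 1 to 20 rows; each row is the pose to reach, as a shift and turn from the pose commanded when the call began; what a row does not reach only later rows make up. Full scale, the value 1, is 0.1 m for a shift and pi/2 rad for a turn. A row lasts 1/8 s, in which the tool goes at most 62.5 mm and 10.7 degrees, less where a joint would pass 70% of its speed; a pose out of reach is approached as far as the arm can. A call with a number of a shift or a turn outside -1 to 1 is refused whole. A call with a gripper value outside its range is refused whole. The fingers move at their own pace and stop on an object; "grip_force" is the grip in N (left out, the last holds). Time passes only in rows, so rows that repeat a pose let the fingers close. It gives the time, the measured TCP pose, the force and the opening at its end, in the units of the state.
- status.read_state(): the state, without advancing time (a new reading comes with each control period).
- read_camera(name): name is "scene" or "top"; returns (picture, depth): 480x640x3 uint8, red, green, blue; 480x640 float32, m along the optical axis (not along the pixel's ray), 0 where there is no reading.
- camera_info(name): a dict with "K" (3x3 intrinsics, pixels), "R" (3x3) and "t" (3): a world point X has camera coordinates R X + t. Camera axes: x right, y down, z forward; pixel columns grow to the right and rows downward; lengths in m; the calibration is good to about 2 mm. A picture is of the moment at which its call begins. camera_info takes no time and is no camera call.
- order.finish_job(): hands the job in, once; it reports no verdict.
The state is a dict: "time": time; "q": joint angles; "joint_vel": joint speeds; "joint_torque": joint torques, N m; "tool_pos": TCP position; "tcp_rot": TCP orientation; "wrist_force": force on the tool from outside, world axes, zero at the start; "torque": the same for the moment, N m; "width": opening from 0.0 (shut) to 1.0 (fully open).
Only numpy, scipy, OpenCV 4.12 (cv2) and the standard library are available. Lean on these libraries where they do the work, as an engineer would, in place of code of your own. Each camera call takes 0.05 s, during which the arm holds its last target. There are 200 camera calls.

## Working session

There is one attempt and no reset: what is moved stays moved. The work goes in short steps, Python scripts to look and compute and a tool call to move; the robot and the scene stay as the last step left them, time stands still between calls to the robot, and variables do not carry over. Pictures are saved under pics/ and viewed, about 8 in all and at most 12, crops included, and the job is handed in when it is done.

Besides the shell and the picture viewer there is one more tool, called after "Emit:" by a JSON object that holds its "fn" and its "kwargs", one argument or row to a line. move_arm: Moves the arm, as the interface text tells. Its arguments: {"type":"object","properties":{"deltas":{"type":"array","items":{"type":"array"}},"grip_force":{"type":"number"}},"required":["deltas"]}

```bash
mkdir -p pics; ls
python3 - <<'E'
from workcell import status, read_camera, camera_info
import cv2,numpy as np
s=status.read_state();print(s)
for n in("scene","top"):
    p,d=read_camera(n);cv2.imwrite(f"pics/{n}0.png",p[:,:,::-1]);np.savez(f"{n}0.npz",p=p,d=d)
    c=camera_info(n);print(n,c,"campos",-np.array(c["R"]).T@c["t"], (d>0).mean())
E
```

```text
pics
{'time': 0.0, 'q': array([-1.23992123e+00,  2.64745833e-01,  1.60538358e+00, -1.41002979e-06,
        1.27367514e+00, -3.69008812e-02]), 'joint_vel': array([-0.00130937,  0.00094202, -0.00265653,  0.00082448, -0.00098062,
        0.00151493]), 'joint_torque': array([-2.88967954e-05, -5.15109980e+01, -3.67315400e+01, -1.26636826e-05,
        1.28925231e-02,  2.20630136e-05]), 'tool_pos': array([ 0.24245111, -0.62917521,  0.22996177]), 'tcp_rot': array([-3.08647488e+00, -5.74051426e-01,  5.10600070e-04]), 'wrist_force': array([-0.51592464,  0.13711271, -0.23623173]), 'torque': array([-0.00859619,  0.04631805,  0.06845442]), 'width': 1.0013953553289554}
scene {'K': array([[500.03521001,   0.        , 327.54832275],
       [  0.        , 500.03521001, 237.5915554 ],
       [  0.        ,   0.        ,   1.        ]]), 'R': array([[-0.5042181 ,  0.86341009,  0.01694496],
       [ 0.65609389,  0.39575978, -0.64258463],
       [-0.56152018, -0.31288531, -0.76602733]]), 't': array([ 0.24995296, -0.34802888,  1.46097535])} campos [1.17473757 0.37904165 0.89127359] 0.995966796875
top {'K': array([[619.78689912,   0.        , 320.65397501],
       [  0.        , 619.78689912, 230.63206418],
       [  0.        ,   0.        ,   1.        ]]), 'R': array([[-3.78086028e-03, -9.99992676e-01,  5.94556349e-04],
       [-9.91327586e-01,  3.66999547e-03, -1.31362658e-01],
       [ 1.31359514e-01, -1.08606397e-03, -9.91334201e-01]]), 't': array([0.04643975, 0.58030088, 1.25186787])} campos [0.4109991  0.04566931 1.3172217 ] 0.996015625
```

View pics/scene0.png

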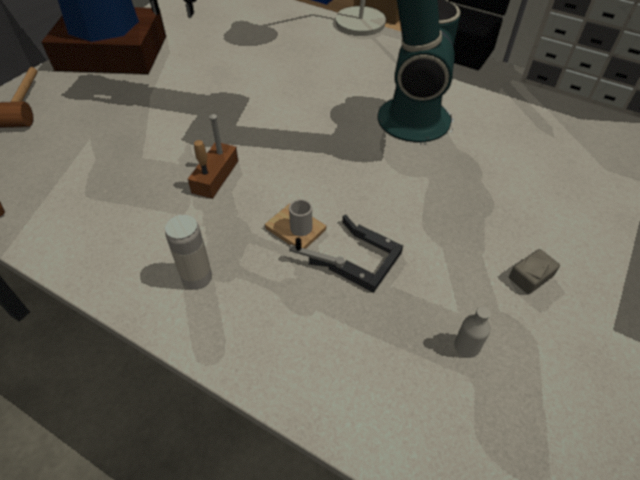

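View pics/top0.png

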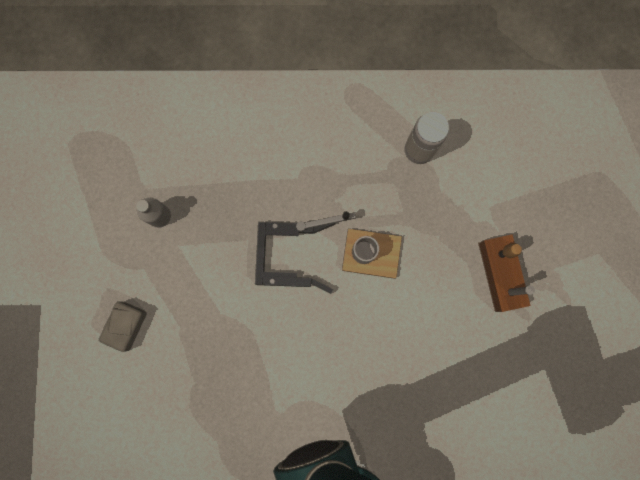

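The scene view shows the block with the rasp (200,155) and the chisel (215,130), the cup on its foot (300,220) and the bracket (360,260). In the top view the bracket opens to the right (265,253), the cup is at (366,250), the knob at (347,216) and the rack at (505,272).

```bash
cat > h.py <<'E'
import numpy as np,cv2
from workcell import status, read_camera, camera_info
def cloud(n,d):
    c=camera_info(n);K,R,t=map(np.array,(c["K"],c["R"],c["t"]))
    v,u=np.mgrid[:480,:640]
    X=np.stack([(u-K[0,2])/K[0,0]*d,(v-K[1,2])/K[1,1]*d,d],-1)-t
    return X@R
def ray(n,uv,z):
    c=camera_info(n);K,R,t=map(np.array,(c["K"],c["R"],c["t"]))
    o=-R.T@t; r=R.T@np.linalg.inv(K)@[uv[0],uv[1],1]
    return o+r*(z-o[2])/r[2]
def rect(P):
    r=cv2.minAreaRect((P[:,:2]*1000).astype(np.float32)); return np.round(r[0],1),np.round(r[1],1),round(r[2],1)
E
python3 - <<'E'
from h import *
for n in("top","scene"):
    f=np.load(n+"0.npz");p=f["p"];W=cloud(n,f["d"]);x,y,z=W[...,0],W[...,1],W[...,2]
    hsv=cv2.cvtColor(p,cv2.COLOR_RGB2HSV);V=hsv[...,2];S=hsv[...,1];H=hsv[...,0]
    box=lambda a,b,c,d:(x>a)&(x<b)&(y>c)&(y<d)
    # table plane
    m=box(.3,.7,-.3,.3)&(abs(z)<.01);print(n,"table z",np.median(z[m]))
    A=box(.25,.6,-.2,.25)
    def rep(name,m,k=3):
        m=cv2.morphologyEx(m.astype(np.uint8),cv2.MORPH_OPEN,np.ones((k,k)))>0 if k else m
        if m.sum()<4: print(name,"none",m.sum());return
        P=W[m];print(name,m.sum(),"mean",P.mean(0).round(4),"zpct",np.percentile(P[:,2],[5,50,95]).round(3),*rect(P))
    rep("foot",A&(S>110)&(z>.008)&(z<.03))
    rep("cuprim",A&(z>.080)&(z<.1),0)
    rep("bracket",A&(V<80)&(z>.016)&(z<.034))
    rep("bar",A&(z>.034)&(z<.05)&box(.42,.6,-.1,.25),0)
    rep("knob",A&(z>.06)&(z<.08)&(V<60),0)
    R=box(.2,.6,-.5,-.2)
    rep("rack",R&(z>.042)&(z<.056)&(S>120))
    for a in(.07,.09,.11,.13,.145,.15):
        m=R&(z>a)&(z<a+.02)
        rep("tools %.3f wood"%a,m&(S>80),0); rep("tools %.3f steel"%a,m&(S<=80),0)
E
python3 - <<'E'
import cv2
a=cv2.imread('pics/top0.png')[190:320,240:560]
cv2.imwrite('pics/top0c.png',cv2.resize(a,None,fx=2.5,fy=2.5,interpolation=cv2.INTER_CUBIC))
E
```

```text
top table z -0.0002920713880464588
foot 1470 mean [ 0.5319 -0.0669  0.0176] zpct [0.013 0.018 0.022] [535.7 -63.2] [112.7  89.3] 81.4
cuprim 163 mean [ 0.5381 -0.0454  0.0869] zpct [0.082 0.087 0.091] [538.  -44.9] [50.3 49.8] 89.8
bracket 1561 mean [0.5271 0.1259 0.027 ] zpct [0.022 0.027 0.031] [526.8 100.4] [157.4 143.3] 88.8
bar 228 mean [0.5815 0.0496 0.0417] zpct [0.035 0.042 0.047] [540.2  55.2] [121.9 243.4] 4.3
knob none 0
rack 1812 mean [ 0.4887 -0.3326  0.0496] zpct [0.045 0.05  0.054] [ 491.4 -335.8] [148.8  62.1] 11.6
tools 0.070 wood 6 mean [ 0.5055 -0.3271  0.0765] zpct [0.071 0.074 0.085] [ 495.6 -330.8] [77.2  3.4] 18.0
tools 0.070 steel 23 mean [ 0.4548 -0.3376  0.0804] zpct [0.071 0.083 0.09 ] [ 486.8 -332. ] [83.3  4.9] 11.1
tools 0.090 wood 29 mean [ 0.5196 -0.3208  0.1044] zpct [0.098 0.105 0.109] [ 494.3 -333.3] [99.2 15.4] 19.6
tools 0.090 steel 21 mean [ 0.4513 -0.3384  0.101 ] zpct [0.092 0.102 0.108] [ 451.3 -338.6] [12.5  4.3] 15.5
tools 0.110 wood 57 mean [ 0.5253 -0.3195  0.1207] zpct [0.111 0.12  0.13 ] [ 499.7 -327.5] [86.  15.2] 11.8
tools 0.110 steel
[... 1725 characters left out ...]
9.8] [11.2 24.2] 56.1
tools 0.110 steel 48 mean [ 0.4736 -0.3378  0.12  ] zpct [0.111 0.12  0.129] [ 498.5 -331.9] [95.9 23.2] 8.4
tools 0.130 wood 94 mean [ 0.5364 -0.3229  0.1393] zpct [0.131 0.141 0.146] [ 533.8 -325.3] [25.5 21.5] 43.2
tools 0.130 steel 46 mean [ 0.4658 -0.3396  0.14  ] zpct [0.131 0.14  0.149] [ 498.4 -339. ] [96.  13.1] 3.2
tools 0.145 wood 6 mean [ 0.5358 -0.3263  0.1466] zpct [0.145 0.147 0.148] [ 534.7 -326.1] [10.7  9.6] 23.7
tools 0.145 steel 58 mean [ 0.4567 -0.3419  0.1571] zpct [0.148 0.16  0.163] [ 454.7 -344.4] [23.1 16.5] 40.1
tools 0.150 wood none 0
tools 0.150 steel 48 mean [ 0.4564 -0.3423  0.1589] zpct [0.152 0.16  0.163] [ 454.4 -344.3] [21.6 17.6] 55.1
```

View pics/top0c.png

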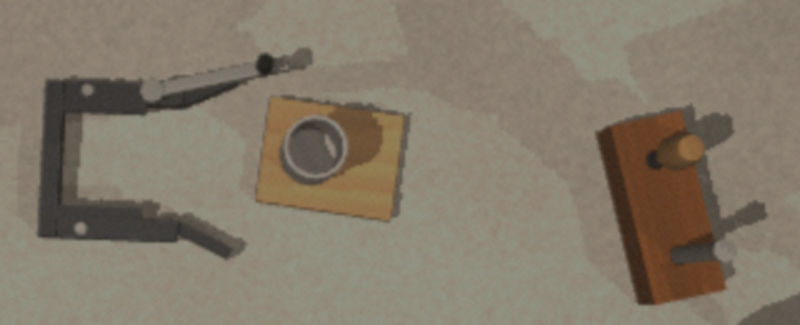

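Run:
```python
from h import *
f=np.load("top0.npz");p=f["p"];W=cloud("top",f["d"]);x,y,z=W[...,0],W[...,1],W[...,2]
V=p.max(2)
for n in("top","scene"):
    f=np.load(n+"0.npz");p=f["p"];W=cloud(n,f["d"]);x,y,z=W[...,0],W[...,1],W[...,2];V=p.max(2)
    A=(x>.42)&(x<.65)&(y>.1)&(y<.25)&(z>.02)&(z<.034)&(V<90)
    P=W[A]; print(n,rect(P),P.min(0),P.max(0))
    # per-y-slice edges, per-x-slice edges
    for c in np.arange(.11,.2,.01):
        q=P[abs(P[:,1]-c)<.003]; xs=np.sort(q[:,0]); g=np.argmax(np.diff(xs)); print(round(c,3),xs[[0,g,g+1,-1]].round(4))
    for c in np.arange(.47,.6,.015):
        q=P[abs(P[:,0]-c)<.004]; print("x",round(c,3),np.sort(q[:,1])[[0,-1]].round(4))
K=lambda u,v:(240+u/2.5-.3,190+v/2.5-.3)
print("hinge",ray("top",K(150,90),.042),"knob",ray("top",K(266,63),.074),"barend",ray("top",K(306,57),.042))
```

```text
top (array([534.8, 139.9]), array([ 81.2, 132.7]), 89.3) [0.46822554 0.1000038  0.02003134] [0.60158737 0.18118287 0.03396437]
0.11 [0.4682 0.4933 0.5726 0.5982]
0.12 [0.4683 0.4933 0.5732 0.5986]
0.13 [0.4685 0.4954 0.5739 0.6006]
0.14 [0.4703 0.4955 0.5751 0.601 ]
0.15 [0.4705 0.4957 0.5753 0.6008]
0.16 [0.4706 0.4955 0.5519 0.6013]
0.17 [0.4708 0.5562 0.5584 0.6014]
0.18 [0.4708 0.5205 0.5248 0.5619]Traceback (most recent call last):
  File "<stdin>", line 10, in <module>
    return _wrapfunc(a, 'argmax', axis=axis, out=out, **kwds)
    return bound(*args, **kwds)
ValueError: attempt to get argmax of an empty sequence
```

Run:
```python
from h import *
f=np.load("top0.npz");p=f["p"];W=cloud("top",f["d"]);x,y,z=W[...,0],W[...,1],W[...,2];V=p.max(2)
A=(x>.42)&(x<.65)&(y>.1)&(y<.25)&(z>.02)&(z<.034)&(V<90)
P=W[A]
C=np.arange(.105,.165,.004);E=[]
for c in C:
    xs=np.sort(P[abs(P[:,1]-c)<.0025][:,0]);g=np.argmax(np.diff(xs));E.append(xs[[0,g,g+1,-1]])
E=np.array(E);print("slopes",[np.polyfit(C,E[:,i],1).round(4) for i in range(4)])
for c in np.arange(.51,.57,.008):
    ys=np.sort(P[abs(P[:,0]-c)<.003][:,1]);print("x",round(c,3),ys[[0,-1]].round(4))
K=lambda u,v:(240+u/2.5-.3,190+v/2.5-.3)
print("hinge",ray("top",K(150,90),.042),"knob",ray("top",K(266,63),.074),"barend",ray("top",K(306,57),.042))
```

```text
slopes [array([0.0494, 0.4626]), array([-0.059 ,  0.5016]), array([-0.6285,  0.6512]), array([0.0647, 0.5911])]
x 0.51 [0.1647 0.1794]
x 0.518 [0.1647 0.1794]
x 0.526 [0.1647 0.1778]
x 0.534 [0.1652 0.1773]
x 0.542 [0.1634 0.1778]
x 0.55 [0.1628 0.1777]
x 0.558 [0.1629 0.1775]
x 0.566 [0.1628 0.176 ]
hinge [0.5904737  0.08776791 0.042     ] knob [ 0.60776419 -0.00747723  0.074     ] barend [ 0.61776732 -0.04223085  0.042     ]
```

Emit:
{"fn": "move_arm", "kwargs": {
  "deltas": [
    [[0,0,0.067],[0.282,0.48,0],0],
    [[0,0,0.134],[0.564,0.958,0],0],
    [[0,0,0.134],[0.564,0.958,0],0]
  ],
  "grip_force": 40
}}

```text
time: 0.48
tool_pos: [0.3005, -0.5307, 0.2306]
tcp_rot: [-3.007, -0.901, -0.001]
wrist_force: [-0.4, -0.4, -0.1]
width: 0.499
```

Emit:
{"fn": "move_arm", "kwargs": {
  "deltas": [
    [[0,0,0.067],[0.282,0.48,0],0],
    [[0,0,0.134],[0.564,0.958,0],0],
    [[0,0,0.134],[0.564,0.958,0],0]
  ]
}}

```text
time: 0.85
tool_pos: [0.3566, -0.4361, 0.231]
tcp_rot: [-2.898, -1.211, -0.0]
wrist_force: [-0.2, 0.5, -0.9]
width: 0.502
```

Emit:
{"fn": "move_arm", "kwargs": {
  "deltas": [
    [[0,0,0.067],[0.282,0.48,0],0],
    [[0,0,0.134],[0.564,0.958,0],0],
    [[0,0,0.134],[0.564,0.958,0],0]
  ]
}}

```text
time: 1.23
tool_pos: [0.4129, -0.3412, 0.2312]
tcp_rot: [-2.755, -1.509, -0.0]
wrist_force: [-0.6, -0.9, -0.8]
width: 0.496
```

Emit:
{"fn": "move_arm", "kwargs": {
  "deltas": [
    [[0,0,0.067],[0.282,0.48,0],0],
    [[0,0,0.134],[0.564,0.958,0],0],
    [[0,0,0.134],[0.564,0.958,0],0]
  ]
}}

```text
time: 1.6
tool_pos: [0.4694, -0.246, 0.2312]
tcp_rot: [2.582, 1.789, 0.0]
wrist_force: [-0.5, -0.5, 0.1]
width: 0.5
```

Emit:
{"fn": "move_arm", "kwargs": {
  "deltas": [
    [[0,0,0.067],[0.282,0.48,0],0],
    [[0,0,0.134],[0.564,0.958,0],0],
    [[0,0,0.134],[0.564,0.958,0],0]
  ]
}}

```text
time: 1.98
tool_pos: [0.5259, -0.1507, 0.2312]
tcp_rot: [2.381, 2.049, -0.0]
wrist_force: [0.1, 0.7, 0.7]
width: 0.497
```

Emit:
{"fn": "move_arm", "kwargs": {
  "deltas": [
    [[0,0,0],[0,0,-0.5],0],
    [[0,0,0],[0,0,-1],0],
    [[0,0,0],[0,0,-1],0]
  ]
}}

```text
time: 2.35
tool_pos: [0.5201, -0.152, 0.1266]
tcp_rot: [-2.379, -2.038, 0.01]
wrist_force: [-0.5, 0.5, -0.4]
width: 0.505
```

Emit:
{"fn": "move_arm", "kwargs": {
  "deltas": [
    [[0,0,0],[0,0,-0.4],0],
    [[0,0,0],[0,0,-0.8],0],
    [[0,0,0],[0,0,-1.0],0],
    [[0,0,0],[0,0,-1],0]
  ]
}}

```text
time: 2.85
tool_pos: [0.5245, -0.1524, 0.0317]
tcp_rot: [-2.384, -2.045, 0.001]
wrist_force: [-0.4, 0.4, 0.4]
width: 0.5
```

Emit:
{"fn": "move_arm", "kwargs": {
  "deltas": [
    [[0,0,0],[0,0,-0.15],0],
    [[0,0,0],[0,0,-0.25],0],
    [[0,0,0],[0,0,-0.25],0]
  ]
}}

```text
time: 3.22
tool_pos: [0.5241, -0.1507, 0.0057]
tcp_rot: [-2.381, -2.047, 0.001]
wrist_force: [-1.3, -0.8, -0.8]
width: 0.502
```

Run:
```python
from h import *
p,d=read_camera("scene");a=p[150:320,180:440,::-1];cv2.imwrite("pics/s1.png",cv2.resize(a,None,fx=3,fy=3,interpolation=cv2.INTER_CUBIC))
```

```text
(no output)
```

View pics/s1.png

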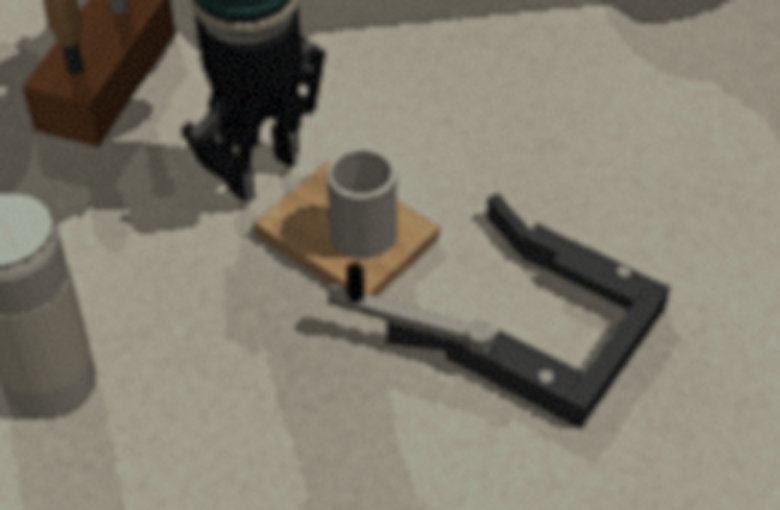

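Emit:
{"fn": "move_arm", "kwargs": {
  "deltas": [
    [[0,0,0],[0.01,0.12,0],0],
    [[0,0,0],[0.015,0.2,0],0],
    [[0,0,0],[0.02,0.28,0],0],
    [[0,0,0.01],[0.02,0.36,0],0],
    [[0,0,0.02],[0.02,0.44,0],0],
    [[0,0,0.03],[0.02,0.52,0],0],
    [[0,0,0.04],[0.02,0.6,0],0],
    [[0,0,0.05],[0.02,0.68,0],0],
    [[0,0,0.06],[0.02,0.76,0],0],
    [[0,0,0.065],[0.02,0.84,0],0],
    [[0,0,0.065],[0.02,0.84,0],0]
  ]
}}

```text
time: 4.65
tool_pos: [0.526, -0.0656, 0.0059]
tcp_rot: [-2.273, -2.166, 0.0]
wrist_force: [-0.6, -0.7, -0.4]
width: 0.501
```

```bash
cat >> h.py <<'E'
O=np.array([.535,.124]);U=np.array([.0489,.9988]);Vv=np.array([-.9988,.0489])
def tob(P): P=np.asarray(P)[...,:2]-O; return np.stack([P@U,P@Vv],-1)
def foot(tag):
    for n in("top","scene"):
        p,d=read_camera(n);W=cloud(n,d);x,y,z=W[...,0],W[...,1],W[...,2]
        S=cv2.cvtColor(p,cv2.COLOR_RGB2HSV)[...,1]
        A=(x>.4)&(x<.66)&(y>-.2)&(y<.25)
        m=cv2.morphologyEx((A&(S>100)&(z>.008)&(z<.028)).astype(np.uint8),cv2.MORPH_OPEN,np.ones((3,3)))>0
        c=W[A&(z>.080)&(z<.094)&(p.max(2)>60)]
        print(n,"foot",m.sum(),rect(W[m]) if m.sum()>9 else None,"rim",rect(c) if len(c)>9 else None)
        if len(c)>9: print("  rim in bracket mm",(tob(np.array(rect(c)[0])/1000)*1000).round(1))
        cv2.imwrite(f"pics/{n}{tag}.png",p[:,:,::-1])
E
python3 -c "
from h import *
foot(1);print(status.read_state()['wrist_force'])"
```

```text
top foot 910 (array([529.1,   3.9]), array([112.2,  89. ]), 87.7) rim (array([502.7,  -8.7]), array([131.7,  51.3]), 47.0)
  rim in bracket mm [-134.1   25.8]
scene foot 933 (array([531.1,   4.4]), array([ 95.8, 119.6]), 1.9) rim (array([506. ,  -2.3]), array([126.1,  50.1]), 40.7)
  rim in bracket mm [-127.6   22.8]
[-0.72811069 -0.23561253 -0.17494122]
```

Emit:
{"fn": "move_arm", "kwargs": {
  "deltas": [
    [[0,0,0],[0.005,0.1,0],0],
    [[0,0,0],[0.01,0.2,0],0],
    [[0,0,0],[0.015,0.3,0],0],
    [[0,0,0],[0.02,0.4,0],0],
    [[0,0,0],[0.025,0.5,0],0],
    [[0,0,0],[0.03,0.6,0],0],
    [[0,0,0],[0.035,0.7,0],0],
    [[0,0,0],[0.038,0.78,0],0],
    [[0,0,0],[0.042,0.86,0],0],
    [[0,0,0],[0.045,0.92,0],0],
    [[0,0,0],[0.045,0.92,0],0]
  ]
}}

```text
time: 6.12
tool_pos: [0.5314, 0.0258, 0.0065]
tcp_rot: [-2.274, -2.167, -0.001]
wrist_force: [0.5, -0.4, -0.3]
width: 0.498
```

```bash
python3 -c "
from h import *
foot(2);s=status.read_state();print(s['wrist_force'],s['torque'],tob(s['tool_pos']))"
```

```text
top foot 575 (array([530.9,  95.7]), array([116.3,  77.6]), 83.7) rim (array([506.5,  86.3]), array([129.6,  45.1]), 45.5)
  rim in bracket mm [-39.   26.6]
scene foot 766 (array([532.3,  94.7]), array([120.2,  88.1]), 90.0) rim (array([511.1,  94.8]), array([121.3,  51.2]), 32.6)
  rim in bracket mm [-30.3  22.4]
[ 0.40651331 -0.14338595 -0.16880535] [0.00559832 0.01977485 0.05926698] [-0.09870039 -0.00125864]
```

Emit:
{"fn": "move_arm", "kwargs": {
  "deltas": [
    [[0,0,0],[0.001,0.03,0],0],
    [[0,0,0],[0.002,0.06,0],0],
    [[0,0,0],[0.003,0.08,0],0],
    [[0,0,0],[0.004,0.1,0],0]
  ]
}}

```text
time: 6.72
tool_pos: [0.5318, 0.035, 0.0064]
tcp_rot: [2.274, 2.167, -0.0]
wrist_force: [-0.2, -2.8, 1.5]
width: 0.5
```

Emit:
{"fn": "move_arm", "kwargs": {
  "deltas": [
    [[0,0,0],[0.0,0.01,0],0],
    [[0,0,0],[0.001,0.02,0],0]
  ]
}}

```text
time: 6.98
tool_pos: [0.5319, 0.0368, 0.0064]
tcp_rot: [2.273, 2.167, -0.001]
wrist_force: [0.3, -6.2, 1.7]
width: 0.496
```

Emit:
{"fn": "move_arm", "kwargs": {
  "deltas": [
    [[0,0,0],[0.0,0.01,0],0],
    [[0,0,0],[0.001,0.02,0],0]
  ]
}}

```text
time: 7.22
tool_pos: [0.5323, 0.037, 0.0065]
tcp_rot: [2.27, 2.167, -0.003]
wrist_force: [0.8, -15.0, 1.5]
width: 0.501
```

Emit:
{"fn": "move_arm", "kwargs": {
  "deltas": [
    [[0,0,0],[0.0,0.01,0],0],
    [[0,0,0],[0.001,0.02,0],0]
  ]
}}

```text
time: 7.48
tool_pos: [0.5326, 0.0372, 0.0065]
tcp_rot: [2.267, 2.167, -0.006]
wrist_force: [0.4, -22.0, 2.0]
width: 0.502
```

Emit:
{"fn": "move_arm", "kwargs": {
  "deltas": [
    [[0,0,0],[0,-0.3,0],0],
    [[0,0,0],[0,-0.5,0],0.5],
    [[0,0,0],[0,-0.5,0.4],1],
    [[0,0,0],[0,-0.5,0.8],1],
    [[0,0,0],[0,-0.5,1],1],
    [[0,0,0],[0,-0.5,1],1]
  ]
}}

```text
time: 8.22
tool_pos: [0.5335, -0.0083, 0.1082]
tcp_rot: [2.273, 2.165, 0.006]
wrist_force: [-0.2, -1.0, -0.3]
width: 0.0
```

```bash
python3 -c "
from h import *
foot(3);s=status.read_state();print(s['tool_pos'],tob(s['tool_pos']))
a=cv2.imread('pics/top3.png')[190:320,230:430];cv2.imwrite('pics/top3c.png',cv2.resize(a,None,fx=4,fy=4,interpolation=cv2.INTER_CUBIC))"
```

```text
top foot 1193 (array([535.5, 111.3]), array([103.1,  89. ]), 88.2) rim (array([536.8, 123. ]), array([50. , 50.8]), 44.1)
  rim in bracket mm [-0.9 -1.8]
scene foot 659 (array([531. , 105.4]), array([111.5,  86.1]), 90.0) rim (array([539.8, 123.9]), array([52.6, 48.8]), 27.9)
  rim in bracket mm [ 0.1 -4.8]
[ 0.53125247 -0.00841163  0.10542685] [-0.13243599 -0.0027319 ]
```

View pics/top3c.png

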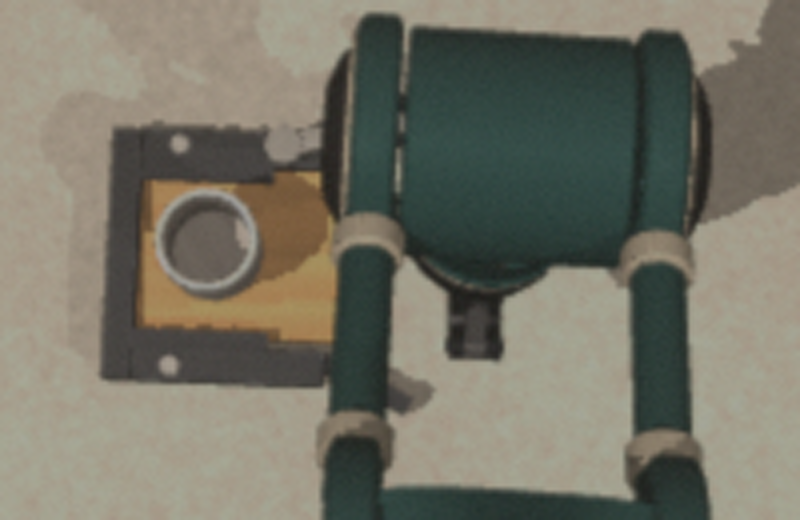

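Run:
```python
from h import *
piv=np.array([-.035,-.058]);off=.021
for a in list(range(196,88,-6))+[90,87]:
    r=np.radians(a);d=np.array([np.cos(r),np.sin(r)]);t=np.array([np.sin(r),-np.cos(r)])
    b=piv+.095*d-off*t; print(a,(O+b[0]*U+b[1]*Vv).round(4))
```

```text
196 [ 0.6334 -0.0015]
190 [ 0.624  -0.0054]
184 [ 0.6142 -0.0083]
178 [ 0.6042 -0.0102]
172 [ 0.594 -0.011]
166 [ 0.5839 -0.0108]
160 [ 0.5738 -0.0095]
154 [ 0.5639 -0.0072]
148 [ 0.5542 -0.0038]
142 [0.545  0.0006]
136 [0.5363 0.0059]
130 [0.5282 0.012 ]
124 [0.5208 0.019 ]
118 [0.5142 0.0268]
112 [0.5084 0.0351]
106 [0.5035 0.0441]
100 [0.4996 0.0535]
94 [0.4967 0.0632]
90 [0.4953 0.0699]
87 [0.4946 0.0749]
```

Emit:
{"fn": "move_arm", "kwargs": {
  "deltas": [
    [[0,0,0],[0.5,0,0],1],
    [[0,0,0],[1,0.05,0],1],
    [[0,0,0],[1,0.05,0],1]
  ]
}}

```text
time: 8.7
tool_pos: [0.6337, -0.0033, 0.1038]
tcp_rot: [-2.273, -2.166, 0.001]
wrist_force: [-0.5, -0.1, -0.4]
width: 0.003
```

Emit:
{"fn": "move_arm", "kwargs": {
  "deltas": [
    [[0,0,0],[0.23,0,0],1],
    [[0,0,0],[0.23,0.05,-0.25],1],
    [[0,0,0],[0.23,0.05,-0.5],1],
    [[0,0,0],[0.23,0.05,-0.5],1]
  ]
}}

```text
time: 9.2
tool_pos: [0.6503, 0.0015, 0.0518]
tcp_rot: [-2.27, -2.162, 0.01]
wrist_force: [-0.2, 0.1, 0.3]
width: 0.0
```

Emit:
{"fn": "move_arm", "kwargs": {
  "deltas": [
    [[0,0,0],[-0.11,-0.02,0],1],
    [[0,0,0],[-0.216,-0.035,0],1],
    [[0,0,0],[-0.31,-0.074,0],1],
    [[0,0,0],[-0.41,-0.103,0],1],
    [[0,0,0],[-0.51,-0.122,0],1],
    [[0,0,0],[-0.61,-0.13,0],1],
    [[0,0,0],[-0.71,-0.128,0],1],
    [[0,0,0],[-0.81,-0.115,0],1],
    [[0,0,0],[-0.91,-0.092,0],1],
    [[0,0,0],[-0.91,-0.092,0],1]
  ]
}}

```text
time: 10.45
tool_pos: [0.5625, -0.0079, 0.056]
tcp_rot: [-2.273, -2.167, 0.002]
wrist_force: [1.1, -0.2, -0.1]
width: 0.002
```

```bash
python3 -c "
from h import *
p,d=read_camera('scene');a=p[170:320,240:440,::-1];cv2.imwrite('pics/s4.png',cv2.resize(a,None,fx=4,fy=4,interpolation=cv2.INTER_CUBIC));print(status.read_state()['tool_pos'])"
```

```text
[ 0.56306401 -0.0079935   0.05604273]
```

View pics/s4.png

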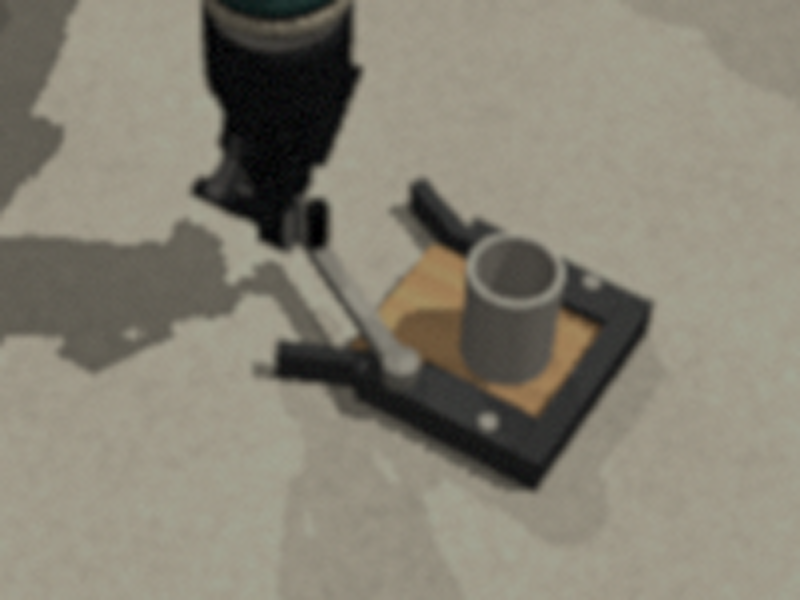

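Emit:
{"fn": "move_arm", "kwargs": {
  "deltas": [
    [[0,0,0],[-0.1,0.034,0],1],
    [[0,0,0],[-0.19,0.078,0],1],
    [[0,0,0],[-0.28,0.131,0],1],
    [[0,0,0],[-0.36,0.192,0],1],
    [[0,0,0],[-0.43,0.262,0],1],
    [[0,0,0],[-0.5,0.34,0],1],
    [[0,0,0],[-0.555,0.423,0],1],
    [[0,0,0],[-0.605,0.513,0],1],
    [[0,0,0],[-0.645,0.607,0],1],
    [[0,0,0],[-0.66,0.65,0],1]
  ]
}}

```text
time: 11.75
tool_pos: [0.4976, 0.0576, 0.0562]
tcp_rot: [-2.274, -2.168, 0.0]
wrist_force: [0.4, -0.2, -0.8]
width: -0.003
```

Emit:
{"fn": "move_arm", "kwargs": {
  "deltas": [
    [[0,0,0],[-0.007,0.025,0],1],
    [[0,0,0],[-0.013,0.05,0],1]
  ]
}}

```text
time: 12.0
tool_pos: [0.4967, 0.062, 0.0563]
tcp_rot: [2.275, 2.167, -0.0]
wrist_force: [0.6, -1.6, 0.0]
width: -0.005
```

Emit:
{"fn": "move_arm", "kwargs": {
  "deltas": [
    [[0,0,0],[-0.003,0.02,0],1],
    [[0,0,0],[-0.006,0.04,0],1]
  ]
}}

```text
time: 12.25
tool_pos: [0.4961, 0.0659, 0.0563]
tcp_rot: [2.275, 2.167, 0.0]
wrist_force: [0.6, -1.4, -0.1]
width: -0.0
```

Emit:
{"fn": "move_arm", "kwargs": {
  "deltas": [
    [[0,0,0],[-0.003,0.02,0],1],
    [[0,0,0],[-0.005,0.04,0],1]
  ]
}}

```text
time: 12.5
tool_pos: [0.4955, 0.07, 0.0563]
tcp_rot: [2.275, 2.167, 0.0]
wrist_force: [0.3, -1.0, 0.3]
width: -0.001
```

Emit:
{"fn": "move_arm", "kwargs": {
  "deltas": [
    [[0,0,0],[0,0.015,0],1],
    [[0,0,0],[0,0.03,0],1]
  ]
}}

```text
time: 12.75
tool_pos: [0.4956, 0.0718, 0.0563]
tcp_rot: [2.272, 2.167, -0.003]
wrist_force: [0.3, -9.3, 0.8]
width: -0.001
```

Emit:
{"fn": "move_arm", "kwargs": {
  "deltas": [
    [[0,0,0],[0,0.01,0],1],
    [[0,0,0],[0,0.02,0],1]
  ]
}}

```text
time: 13.0
tool_pos: [0.4955, 0.072, 0.0563]
tcp_rot: [2.269, 2.167, -0.006]
wrist_force: [0.4, -15.2, 2.1]
width: -0.001
```

Emit:
{"fn": "move_arm", "kwargs": {
  "deltas": [
    [[0,0,0],[0,-0.3,0],1],
    [[0,0,0],[0,-0.5,0.2],1],
    [[0,0,0],[0,-0.7,0.6],0],
    [[0,0,-0.1],[0,-1,1],-1],
    [[0,0,-0.14],[0,-1,1],-1]
  ]
}}

```text
time: 13.62
tool_pos: [0.4985, -0.0266, 0.1605]
tcp_rot: [2.499, 1.895, 0.009]
wrist_force: [0.7, 0.4, -0.6]
width: 0.642
```

Emit:
{"fn": "move_arm", "kwargs": {
  "deltas": [
    [[0,0,-0.07],[0,-0.5,0.25],-1],
    [[0,0,-0.14],[-0.1,-1,0.5],-1],
    [[0,0,-0.14],[-0.1,-1,0.5],-1]
  ]
}}

```text
time: 14.0
tool_pos: [0.4866, -0.1279, 0.2088]
tcp_rot: [2.693, 1.611, 0.005]
wrist_force: [-0.4, 2.2, -0.4]
width: 0.997
```

Emit:
{"fn": "move_arm", "kwargs": {
  "deltas": [
    [[0,0,-0.1],[0,-0.5,0],-1],
    [[0,0,-0.2],[-0.1,-1,0],-1],
    [[0,0,-0.2],[-0.1,-1,0],-1]
  ]
}}

```text
time: 14.38
tool_pos: [0.4748, -0.2263, 0.2053]
tcp_rot: [-2.913, -1.173, 0.002]
wrist_force: [-0.0, 1.2, 0.2]
width: 1.0
```

Emit:
{"fn": "move_arm", "kwargs": {
  "deltas": [
    [[0,0,-0.1],[0,-0.5,0],-1],
    [[0,0,-0.2],[-0.2,-1,0],-1],
    [[0,0,-0.3],[-0.22,-1,0],-1],
    [[0,0,-0.36],[-0.22,-1,0],-1],
    [[0,0,-0.36],[-0.22,-1,0],-1]
  ]
}}

```text
time: 15.0
tool_pos: [0.4538, -0.3232, 0.2054]
tcp_rot: [-3.123, -0.323, 0.001]
wrist_force: [0.5, 0.2, 0.1]
width: 1.004
```

Run:
```python
from h import *
s=status.read_state();print(s['tool_pos'],s['tcp_rot'],s['q'],s['width'])
for n in("top","scene"):
    p,d=read_camera(n);W=cloud(n,d);x,y,z=W[...,0],W[...,1],W[...,2]
    c=W[(x>.48)&(x<.6)&(y>.05)&(y<.2)&(z>.08)&(z<.094)];print(n,"rim",rect(c))
    k=W[(x>.4)&(x<.65)&(y>-.05)&(y<.2)&(z>.068)&(z<.079)&(p.max(2)<70)];print("knob",len(k),np.median(k,0) if len(k) else 0)
    b=p[190:310,230:390] if n=="top" else p[190:310,290:450]
    cv2.imwrite(f"pics/c5{n}.png",cv2.resize(b[:,:,::-1],None,fx=2.5,fy=2.5,interpolation=cv2.INTER_CUBIC))
cv2.imwrite("pics/c5.png",np.hstack([cv2.imread("pics/c5top.png"),cv2.imread("pics/c5scene.png")]))
```

```text
[ 0.45377471 -0.32316317  0.20537991] [-3.12287300e+00 -3.23084020e-01  9.49014498e-04] [-6.64216788e-01  6.10712174e-02  1.88677817e+00  1.13580937e-03
  1.19560264e+00  6.99981255e-01] 1.0038457781097634
top rim (array([536.5, 122.7]), array([50.7, 49.9]), 0.5)
knob 31 [0.49451313 0.0900559  0.07318172]
scene rim (array([541.1, 124.5]), array([53.9, 48.6]), 27.7)
knob 95 [0.51930585 0.11574083 0.0736745 ]
```

View pics/c5.png

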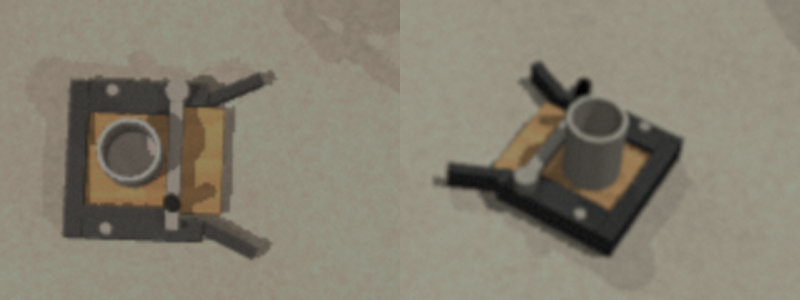

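Emit:
{"fn": "move_arm", "kwargs": {
  "deltas": [
    [[0,0,0],[-0.01,-0.21,0],-1],
    [[0,0,0],[-0.01,-0.21,0],-1],
    [[0,0,0],[-0.01,-0.21,-0.3],-1],
    [[0,0,0],[-0.01,-0.21,-0.6],-1],
    [[0,0,0],[-0.01,-0.21,-0.85],-1],
    [[0,0,0],[-0.01,-0.21,-1],-1],
    [[0,0,0],[-0.01,-0.21,-1],-1]
  ],
  "grip_force": 60
}}

```text
time: 15.98
tool_pos: [0.4517, -0.3455, 0.1051]
tcp_rot: [-3.123, -0.318, 0.003]
wrist_force: [0.1, 0.0, 0.6]
width: 0.997
```

Emit:
{"fn": "move_arm", "kwargs": {
  "deltas": [
    [[0,0,0],[0,0,0],0],
    [[0,0,0],[0,0,0],0.5],
    [[0,0,0],[0,0,0],1],
    [[0,0,0],[0,0,0],1],
    [[0,0,0],[0,0,0],1],
    [[0,0,0],[0,0,0],1]
  ]
}}

```text
time: 16.73
tool_pos: [0.4528, -0.346, 0.1069]
tcp_rot: [3.125, 0.318, 0.001]
wrist_force: [-0.9, 2.9, 4.7]
width: 0.15
```

Emit:
{"fn": "move_arm", "kwargs": {
  "deltas": [
    [[0,0,0],[0,0,0.15],1],
    [[0,0,0],[0,0,0.4],1],
    [[0,0,0],[0,0,0.7],1],
    [[0,0,0],[0,0,1],1],
    [[0,0,0],[0,0.3,1],1],
    [[0,0,0],[0,0.7,1],1],
    [[0,0,0],[0,0.8,1],1]
  ]
}}

```text
time: 17.6
tool_pos: [0.452, -0.2644, 0.2065]
tcp_rot: [-3.125, -0.321, 0.001]
wrist_force: [0.5, -0.5, -1.3]
width: 0.148
```

Run:
```python
from h import *
s=status.read_state();print(s['tool_pos'],s['tcp_rot'],s['wrist_force'],s['width'])
p,d=read_camera("scene");a=p[80:230,150:350,::-1];cv2.imwrite("pics/s6.png",cv2.resize(a,None,fx=4,fy=4,interpolation=cv2.INTER_CUBIC))
```

```text
[ 0.45202235 -0.26435243  0.20649324] [-3.12485299e+00 -3.20508546e-01  6.19478280e-04] [ 0.49598948 -0.54112737 -1.31051811] 0.14788328309078708
```

View pics/s6.png

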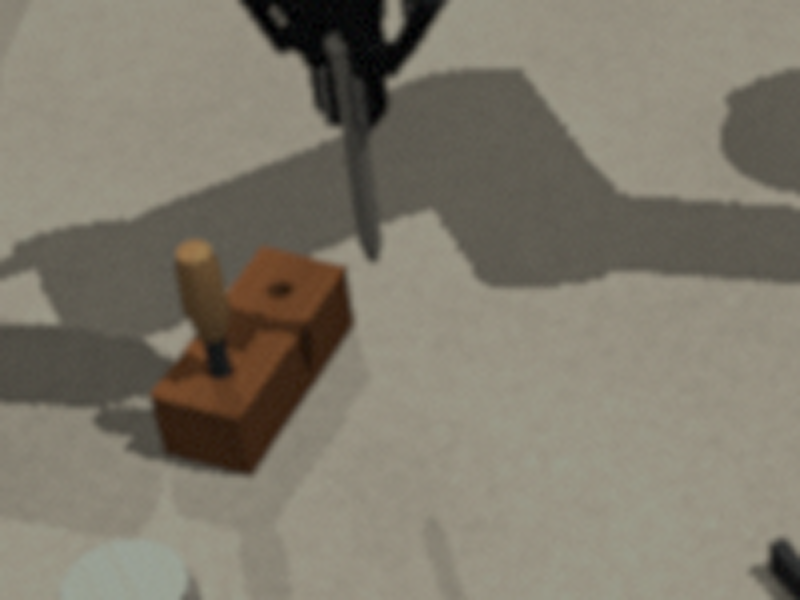

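Emit:
{"fn": "move_arm", "kwargs": {
  "deltas": [
    [[0,0,0],[0.1,0.35,0.15],1],
    [[0,0,0],[0.21,0.8,0.3],1],
    [[0,0,0],[0.21,0.97,0.3],1]
  ]
}}

```text
time: 18.02
tool_pos: [0.475, -0.1685, 0.238]
tcp_rot: [3.123, 0.32, 0.005]
wrist_force: [0.1, 0.0, -2.1]
width: 0.153
```

Emit:
{"fn": "move_arm", "kwargs": {
  "deltas": [
    [[0,0,0],[0.1,0.45,0],1],
    [[0,0,0],[0.21,0.97,0],1]
  ]
}}

```text
time: 18.27
tool_pos: [0.4945, -0.0724, 0.2359]
tcp_rot: [3.125, 0.315, -0.0]
wrist_force: [0.7, -0.3, -2.0]
width: 0.15
```

Emit:
{"fn": "move_arm", "kwargs": {
  "deltas": [
    [[0,0,0],[0.1,0.45,0],1],
    [[0,0,0],[0.21,0.97,0],1]
  ]
}}

```text
time: 18.52
tool_pos: [0.5157, 0.0251, 0.2358]
tcp_rot: [3.124, 0.316, -0.0]
wrist_force: [1.0, 0.5, -1.4]
width: 0.144
```

Emit:
{"fn": "move_arm", "kwargs": {
  "deltas": [
    [[0,0,0],[0.1,0.4,0],1],
    [[0,0,0],[0.21,0.8,0],1],
    [[0,0,0],[0.21,0.97,0],1],
    [[0,0,0],[0.21,0.97,0],1]
  ]
}}

```text
time: 19.02
tool_pos: [0.5363, 0.1218, 0.2356]
tcp_rot: [3.124, 0.32, -0.002]
wrist_force: [0.2, -0.0, -0.4]
width: 0.148
```

Run:
```python
from h import *
s=status.read_state();print(s['tool_pos'],s['tcp_rot'],s['q'][5],s['wrist_force'],s['width'])
p,d=read_camera("scene");a=p[120:320,260:460,::-1];cv2.imwrite("pics/s7.png",cv2.resize(a,None,fx=3,fy=3,interpolation=cv2.INTER_CUBIC))
W=cloud("scene",d);x,y,z=W[...,0],W[...,1],W[...,2]
for a in(.115,.125,.135,.15):
    m=W[(x>.45)&(x<.65)&(y>.03)&(y<.2)&(z>a)&(z<a+.01)];print(a,len(m),m.mean(0).round(4) if len(m) else 0, rect(m) if len(m)>4 else 0)
```

```text
[0.53625534 0.12179564 0.23563763] [ 3.12419994e+00  3.20301569e-01 -1.99416485e-03] 1.5453871907690677 [ 0.20339156 -0.03980885 -0.4204944 ] 0.14778010886116463
0.115 0 0 0
0.125 0 0 0
0.135 7 [0.5419 0.125  0.1421] (array([541.3, 125.2]), array([4. , 6.1]), 52.0)
0.15 23 [0.5436 0.1242 0.1552] (array([542.6, 125. ]), array([ 7.4, 12.3]), 32.5)
```

View pics/s7.png

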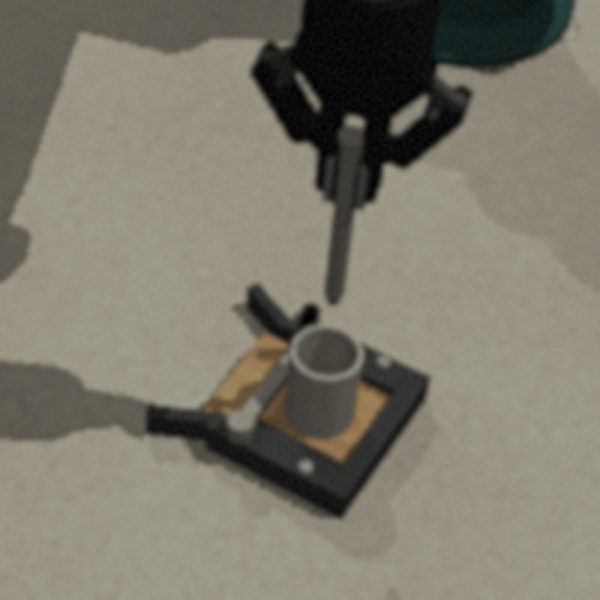

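Emit:
{"fn": "move_arm", "kwargs": {
  "deltas": [
    [[0,0,0],[0,0,-0.2],1],
    [[0,0,0],[0,0,-0.4],1],
    [[0,0,0],[0,0,-0.6],1],
    [[0,0,0],[0,0,-0.8],1],
    [[0,0,0],[0,0,-1],1],
    [[0,0,0],[0,0,-1],1]
  ]
}}

```text
time: 19.82
tool_pos: [0.5336, 0.1207, 0.1326]
tcp_rot: [3.125, 0.317, -0.011]
wrist_force: [0.8, -0.4, -1.6]
width: 0.15
```

Emit:
{"fn": "move_arm", "kwargs": {
  "deltas": [
    [[0,0,0],[0,0,-0.06],1],
    [[0,0,0],[0,0,-0.12],1],
    [[0,0,0],[0,0,-0.14],1]
  ]
}}

```text
time: 20.2
tool_pos: [0.5365, 0.1219, 0.1222]
tcp_rot: [-3.125, -0.318, -0.0]
wrist_force: [0.3, -0.2, -1.4]
width: 0.149
```

Emit:
{"fn": "move_arm", "kwargs": {
  "deltas": [
    [[0,0,0],[0,0,-0.01],1],
    [[0,0,0],[0,0,-0.02],1]
  ]
}}

```text
time: 20.45
tool_pos: [0.5367, 0.122, 0.1206]
tcp_rot: [-3.125, -0.318, -0.001]
wrist_force: [-0.3, 0.1, -1.1]
width: 0.143
```

Emit:
{"fn": "move_arm", "kwargs": {
  "deltas": [
    [[0,0,0],[0,0,-0.01],1],
    [[0,0,0],[0,0,-0.015],1]
  ]
}}

```text
time: 20.7
tool_pos: [0.5367, 0.122, 0.119]
tcp_rot: [-3.125, -0.318, -0.001]
wrist_force: [-0.1, -0.3, 1.3]
width: 0.148
```

Emit:
{"fn": "move_arm", "kwargs": {
  "deltas": [
    [[0,0,0],[0,0,-0.01],1],
    [[0,0,0],[0,0,-0.015],1]
  ]
}}

```text
time: 20.95
tool_pos: [0.5373, 0.1221, 0.1188]
tcp_rot: [-3.125, -0.318, -0.002]
wrist_force: [-2.1, -0.4, 7.6]
width: 0.145
```

Emit:
{"fn": "move_arm", "kwargs": {
  "deltas": [
    [[0,0,0],[0,0,0],0.6],
    [[0,0,0],[0,0,0],0.4],
    [[0,0,0],[0,0,0],0],
    [[0,0,0],[0,0,0],-0.5],
    [[0,0,0],[0,0,0],-1],
    [[0,0,0],[0,0,0],-1],
    [[0,0,0],[0,0,0],-1]
  ]
}}

```text
time: 21.82
tool_pos: [0.5365, 0.1219, 0.1173]
tcp_rot: [-3.125, -0.318, -0.0]
wrist_force: [0.6, 0.6, -0.0]
width: 0.997
```

Run:
```python
from h import *
s=status.read_state();print(s['wrist_force'],s['width'])
for n in("scene",):
    p,d=read_camera(n);a=p[150:290,290:430,::-1];cv2.imwrite("pics/s8.png",cv2.resize(a,None,fx=4,fy=4,interpolation=cv2.INTER_CUBIC))
```

```text
[ 0.59050061  0.61491763 -0.04853238] 0.9969610215639761
```

View pics/s8.png

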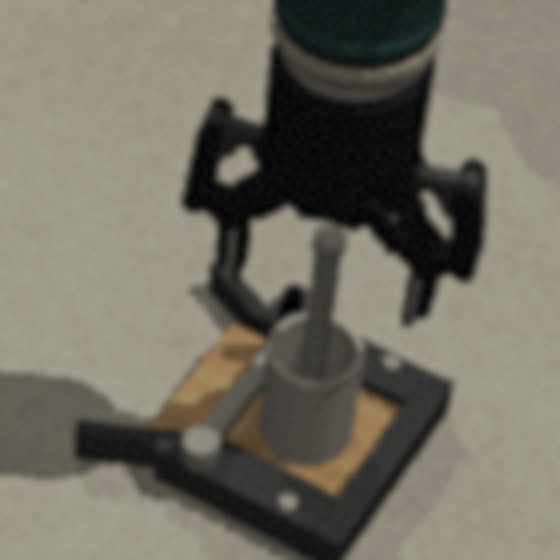

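Emit:
{"fn": "move_arm", "kwargs": {
  "deltas": [
    [[0,0,0],[0,0,0.2],-1],
    [[0,0,0],[0,0,0.5],-1],
    [[0,0,0],[0,0,0.8],-1],
    [[0,0,0],[0,0,1],-1],
    [[0,0,0],[0,0,1],-1]
  ]
}}

```text
time: 22.5
tool_pos: [0.5378, 0.1222, 0.2192]
tcp_rot: [-3.125, -0.318, -0.006]
wrist_force: [-0.9, 0.4, -0.1]
width: 0.998
```

Emit:
{"fn": "move_arm", "kwargs": {
  "deltas": [
    [[0,0,0],[0,-0.4,0.1],-1],
    [[0,0,0],[-0.2,-1,0.2],-1],
    [[0,0,0],[-0.4,-1,0.2],-1],
    [[0,0,0],[-0.4,-1,0.2],-1],
    [[0,0,0],[-0.4,-1,0.2],-1]
  ]
}}

```text
time: 23.12
tool_pos: [0.4965, 0.0223, 0.2364]
tcp_rot: [-3.125, -0.319, 0.001]
wrist_force: [-0.0, 0.6, 1.2]
width: 1.0
```

Run:
```python
from h import *
s=status.read_state();print(s['time'],s['tool_pos'],s['wrist_force'])
for n in("top","scene"):
    p,d=read_camera(n);W=cloud(n,d);x,y,z=W[...,0],W[...,1],W[...,2]
    A=(x>.45)&(x<.62)&(y>.05)&(y<.22)
    c=W[A&(z>.08)&(z<.094)];print(n,"rim",rect(c))
    h=W[A&(z>.12)&(z<.2)];print("chisel",len(h),h[:,2].max() if len(h) else 0,rect(h) if len(h)>4 else 0)
    cv2.imwrite(f"pics/{n}9.png",p[:,:,::-1])
a=cv2.imread("pics/top9.png")[90:400,80:560];cv2.imwrite("pics/top9c.png",cv2.resize(a,None,fx=1.6,fy=1.6))
```

```text
23.125 [0.49649776 0.02226806 0.23635027] [-0.02797698  0.64373921  1.22953193]
top rim (array([535.2, 134.3]), array([50.8, 27.8]), 7.3)
chisel 74 0.17780202689005836 (array([537.3, 124.7]), array([13.3, 16.9]), 88.5)
scene rim (array([541.3, 123.9]), array([50.4, 50.5]), 25.1)
chisel 163 0.17454217939388755 (array([540.1, 124.3]), array([17.5, 16.4]), 26.5)
```

View pics/scene9.png

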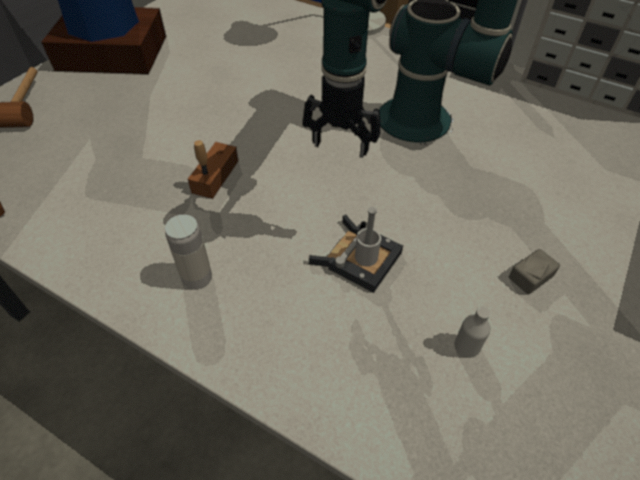

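View pics/top9c.png

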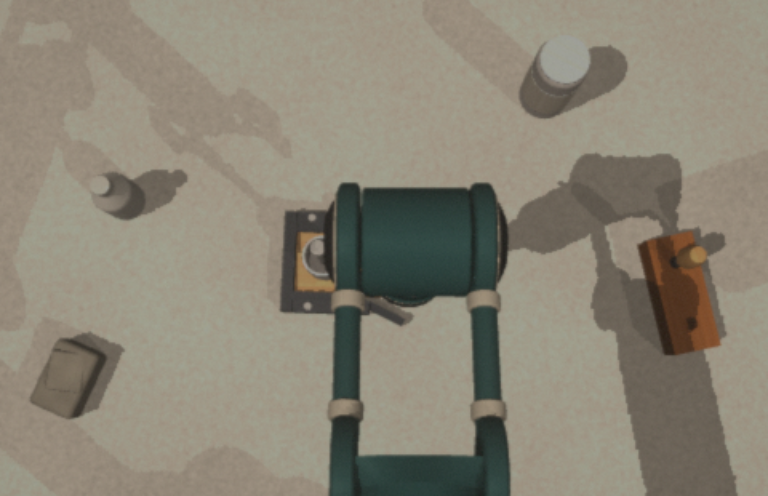

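The chisel stands in the cup at scene (370,230). The rasp (200,155), can (188,250), bottle (472,330) and offcut (535,270) are where they were. The arm touches nothing.

```bash
python3 -c "
from workcell import order;print(order.finish_job())"
```

```text
the job is handed in; nothing more can be done
None
```

The job is done and handed in at about 23 s. No verdict was reported.

- **Foot:** I pushed it in with two fingers until it stopped at 22 N. After that the top view measured the cup 1 to 2 mm from the home pose, with the foot touching the end stop.
- **Latch:** only then did I swing the bar to its hard stop, which held at 15 N. The knob measured about 2 mm from its closed position.
- **Chisel:** I gripped it from the block, lowered it until the cup's floor pushed back with about 8 N, then released it. The last pictures show it standing almost upright in the cup, with its top at z ≈ 0.175 m (0.172 m expected).
- **Bystanders:** by eye in the last pictures, the rasp is in its hole and the can, bottle and offcut have not moved. I did not measure them.

**Checks that disagreed:**
- The two cameras differ by about 3 to 5 mm in x on the cup and the chisel. This is a little more than the stated calibration error, but well within the fit.
- In the last top view the arm hid part of the cup, so its rim reading there is off. The scene view still shows the cup in the same place.
- The scene camera's automatic knob reading after closing was wrong because it caught other points. I relied on the top view and the pictures instead.

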